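# Set the aperture ring of the copy lens to its marked stop

### The job

Two lenses stand upright on steel feet on the copy-stand board. On the shorter, slimmer one, turn the aperture ring counter-clockwise (seen from above) until its tab clicks in at the stop marked by the wide white bar on the front rim, then let go of it. Leave the ring of the taller, fatter lens as it is.

Things in the scene. Friction and masses are not known exactly. Their poses are not given: they have to be found in the camera images.
- lens_ring (a joint): Aperture ring of the short lens (rad), growing counter-clockwise from above. It turns about the fixed upright barrel from -0.12 to 1.69, with four clicks 30 degrees apart, at 0, 0.524, 1.047 and 1.571; let go between clicks, it springs to the nearest. The white bar marks the third click, 1.047. It starts at or near one of the first two. Leaving a click takes about 0.1 N m.
- ring_centre (a point): Centre of that grey ring (50 mm diameter, 84 to 108 mm above the board), on the lens axis; z up, x turns with the ring and points along its tab. The tab reaches from 25 to 41 mm off the axis, 10 mm wide, 14 mm high, at mid-height. Fixed black barrel below and above the ring: 44 mm diameter, its flat front rim 20 mm above this point. Fixed steel foot: 84 mm diameter, 10 mm high.
- index_bar (a point): Middle of the wide white bar on the fixed front rim of the short lens, 17 mm from its axis and 21 mm above the ring's centre; radial, 10 mm long, 5 mm wide. Three short thin ticks (4 by 2 mm) mark the other clicks. The ring is set when its tab points the same way from the axis as this bar.
- tall_tab (a point): Middle of the tab on the ring of the taller lens, to be left alone: 39 mm from that lens's axis (this point's x axis points away from it), 137 mm above the board. That lens is fixed, 158 mm tall, 64 mm in diameter at the ring; the two lens axes are at least 200 mm apart.
There are look-alikes about, which are no part of the job. Leave any blue look-alike of the part that bears lens_ring alone.

How it is judged (in metres and radians):
At the end, for the whole second after the job is handed in: The short lens's ring rests at the click of the wide white bar (joint 1.047 rad, within 10 degrees), and the tall lens's tab is within 10 mm of where it began (value of joint lens_ring between 0.872 and 1.222 rad and velocity of joint lens_ring between -0.1 and 0.1 rad/s and distance of tall_tab from where it was at the start of the episode below 0.01 m); the robot touches nothing.
It fails at once if the ring of the tall lens is turned (its tab moves more than 10 mm) (distance of tall_tab from where it was at the start of the episode above 0.01 m).
It also fails if it takes over 32 s, if anything falls off the work surface, if the arm or the gripper's body presses on something with over 40 N, if the wrist force passes 120 N, or if a joint passes its speed limit or range.

### The arm

A 7-joint arm with a two-finger parallel gripper is mounted at the origin on the work surface. World frame = base frame: x ahead of the robot, y to its left, z up, the work surface at z = 0. Lengths are in mm, angles in rad, forces in N, time in s.
With the tool pointing down it reaches from about 400 to 850 mm from the base axis. Payload 10.4 kg.
Tool frame: the origin (TCP) lies on the centre line of the jaws, within the pads' length; the fingertips stand 22 mm ahead of it and the grasp point (between the pads) lies 3 mm ahead of it (env.tip_reach is the distance from the TCP to the fingertips, in mm); z points along the fingers, y is the direction in which the jaws open and shut (so a half turn about z gives the same grasp; the last joint's range is limited). The gripper opens to 87 mm and grips with 3 to 60 N. Pads are 19 mm wide; open, the fingers measure 117 mm over their backs; the gripper's body (75 mm by 190 mm) begins 51 mm behind the grasp point.
Start: joints at [-1.279, 0.332, -0.065, 1.46, 0.022, 1.35, -0.088], TCP at [193.504, 594.314, 214.276] pointing down, gripper open.
Joint ranges: [-2.6, 2.6], [-0.5, 2.12], [-1.47, 1.34], [0.16, 2.42], [-1.27, 4.41], [0.06, 2.06], [-2.6, 2.6]. Speed limits (rad/s): [2.22, 2.22, 2.79, 2.79, 3.14, 3.14, 3.14].

### API

Orientations are given as a unit quaternion [x, y, z, w].
In Python, from rig import read_state, viewer, close_job, env gives the robot as it stands.
- The arm moves only by the tool drive_tool, never from a script. Its argument "series" is a list that holds one entry, the list of rows, each a list of 7 numbers: the opening, from 0 (shut) to 1 (fully open), then the shift along the tool's x, y, z in units of 0.025 m (1.0 is 0.025 m), then the turn, a rotation vector about the tool's x, y, z in units of 0.12 rad (1.0 is 0.12 rad). A call has 1 to 10 rows; each row shifts and turns the commanded pose from where the row before left it, along the tool's axes as they then stand; what a row does not reach is not made up. A row lasts 1/12 s, in which the tool goes at most 41.7 mm and 7.16 degrees, less where a joint would pass 70% of its speed; a pose out of reach is approached as far as the arm can. A call with a number of a shift or a turn outside -1 to 1 is refused whole. A call with a gripper value outside its range is refused whole. The fingers move at their own pace and stop on an object; "grip_force" is the grip in N (left out, the last holds). Time passes only in rows, so rows that do not move let the fingers close. It gives the time, the measured TCP pose, the force and the opening at its end, in the units of the state.
- read_state(): the state, without advancing time (a new reading comes with each control period).
- viewer.read_camera(name): name is "scene" or "top" or "wrist"; returns a dict with "img" (400x640x3 uint8, blue, green, red), "z_map" (400x640 float32, mm along the optical axis (not along the pixel's ray), 0 where there is no reading), "fov_y" (degrees; the focal length in pixels is half the picture's height over the tangent of half this angle, whatever the lens; pixels are square), "cx", "cy" (the principal point, pixels), "dist" ([k1, k2, p1, p2, k3] as OpenCV has them; the pictures are not rectified), "R" (3x3) and "t" (3): a world point X has camera coordinates R X + t. Camera axes: x right, y down, z forward; pixel columns grow to the right and rows downward; lengths in mm; the calibration is good to about 2 mm. A picture is of the moment at which its call begins.
- close_job(): hands the job in, once; it reports no verdict.
The state is a dict: "time": time; "q": joint angles; "dq": joint speeds; "tau": joint torques, N m; "ee_pos": TCP position; "orientation": TCP orientation; "contact_force": force on the tool from outside, world axes, zero at the start; "wrist_torque": the same for the moment, N m; "opening": opening from 0.0 (shut) to 1.0 (fully open).
Only numpy, scipy, OpenCV 4.12 (cv2) and the standard library are available. Lean on these libraries where they do the work, as an engineer would, in place of code of your own. Each camera call takes 0.05 s, during which the arm holds its last target. There are 200 camera calls.

## Working session

There is one attempt and no reset: what is moved stays moved. The work goes in short steps, Python scripts to look and compute and a tool call to move; the robot and the scene stay as the last step left them, time stands still between calls to the robot, and variables do not carry over. Pictures are saved under pics/ and viewed, about 8 in all and at most 12, crops included, and the job is handed in when it is done.

Besides the shell and the picture viewer there is one more tool, called after "Request:" as name([rows], argument=value, ...), one row to a line, values as JSON. drive_tool: Moves the arm, as the interface text tells. Shifts and turns lie within -1 to 1; 1 stands for 0.025 m of shift or 0.12 rad of turn. Its arguments: {"type":"object","properties":{"series":{"type":"array","items":{"type":"array","items":{"type":"array","items":{"type":"number","minimum":-1,"maximum":1}}}},"grip_force":{"type":"number"}},"required":["series"]}

```bash
ls; mkdir -p pics
python3 - <<'E'
from rig import read_state, viewer, env
import cv2,numpy as np
for n in ("scene","top"):
    d=viewer.read_camera(n); cv2.imwrite(f"pics/{n}0.png",d["img"]); np.save(f"{n}0.npy",d,allow_pickle=True)
    print(n,d["fov_y"],d["cx"],d["cy"],d["dist"],np.round(d["R"],3).tolist(),d["t"])
s=read_state();print(s)
E
```

```text
pics
scene 55.519993319710984 317.179668551962 194.75586934114483 [-0.06054999  0.          0.          0.          0.        ] [[0.48, 0.877, 0.017], [0.728, -0.387, -0.566], [-0.49, 0.284, -0.824]] [-277.18180102 -338.52933811 1078.47891691]
top 43.09279294640919 319.1564656818157 197.21100773324233 [-0.00336343  0.          0.          0.          0.        ] [[-0.032, -0.999, 0.001], [-0.977, 0.031, -0.212], [0.212, -0.008, -0.977]] [ 33.8172462  597.51793947 887.3581992 ]
{'time': 0.1, 'q': array([-1.27861468,  0.33282762, -0.06469639,  1.46082372,  0.02160333,
        1.34985591, -0.0885232 ]), 'dq': array([ 0.00065299, -0.00116349, -0.0014017 , -0.00323598, -0.00054178,
       -0.00178015, -0.00027446]), 'tau': array([ 1.16446648e-03, -6.24546719e+01,  2.44647008e-02, -3.90717888e+01,
       -6.13628235e-02,  3.68329010e-02,  4.27395685e-05]), 'ee_pos': array([193.40903537, 593.97716321, 213.53769545]), 'orientation': array([ 1.56745429e-01,  9.87638850e-01, -6.05788340e-04, -6.77960404e-05]), 'contact_force': array([ 0.62906138, -0.01103316,  0.86646664]), 'wrist_torque': array([-0.02024491, -0.0356572 , -0.02036994]), 'opening': 1.0027715790112146}
```

View pics/scene0.png

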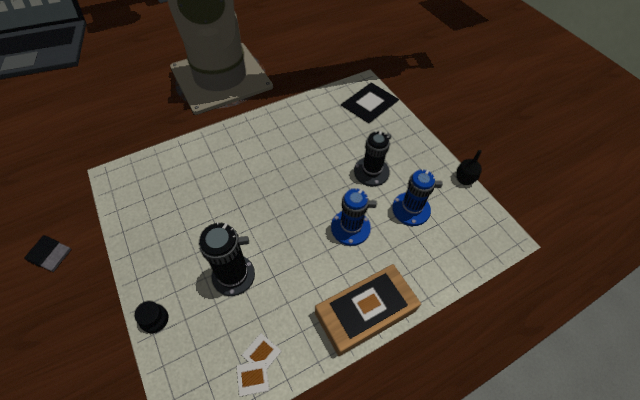

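View pics/top0.png

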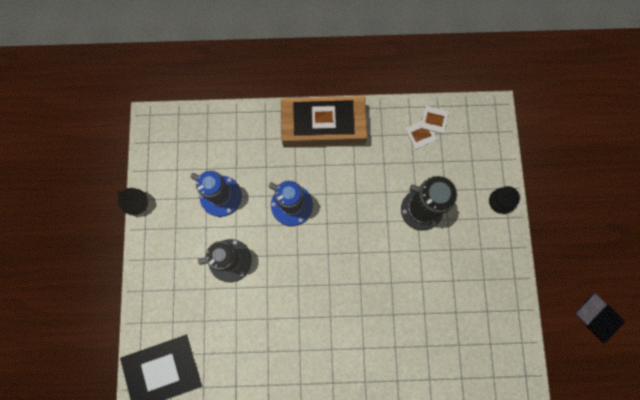

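The black short lens is at top (222,257) and scene (376,150). The blue look-alikes are at top (215,190) and (290,200), and the tall black lens is at top (432,200). The one meant is the black, slim one. Next I'll confirm it in an enlarged crop and measure.

```bash
cat > h.py <<'E'
import numpy as np,cv2
def K(d):
    f=200/np.tan(np.radians(d["fov_y"]/2)); return np.array([[f,0,d["cx"]],[0,f,d["cy"]],[0,0,1.]])
def ray(d,uv):
    p=cv2.undistortPoints(np.array([[uv]],float),K(d),np.array(d["dist"],float))[0,0]
    R=np.array(d["R"]);t=np.array(d["t"]); return -R.T@t, R.T@np.array([p[0],p[1],1])
def onz(d,uv,z):
    o,v=ray(d,uv); return o+v*(z-o[2])/v[2]
def cloud(d):
    v,u=np.mgrid[0:400,0:640]; k=K(d)
    p=cv2.undistortPoints(np.stack([u,v],-1).reshape(-1,1,2).astype(float),k,np.array(d["dist"],float)).reshape(400,640,2)
    z=d["z_map"]; c=np.dstack([p[...,0]*z,p[...,1]*z,z]); return (c-np.array(d["t"]))@np.array(d["R"])
E
python3 - <<'E'
from h import *
T=np.load("top0.npy",allow_pickle=True).item();S=np.load("scene0.npy",allow_pickle=True).item()
a=cv2.resize(T["img"][225:290,185:265],None,fx=7,fy=7,interpolation=cv2.INTER_CUBIC)
b=cv2.resize(S["img"][120:190,345:405],None,fx=6.5,fy=6.5,interpolation=cv2.INTER_CUBIC)
h=max(a.shape[0],b.shape[0])
im=np.hstack([cv2.copyMakeBorder(x,0,h-x.shape[0],0,0,cv2.BORDER_CONSTANT) for x in(a,b)])
im=cv2.convertScaleAbs(im,alpha=1.8,beta=15);im=im[:,:] ; print(im.shape)
cv2.imwrite("pics/c1.png",cv2.resize(im,(780,int(im.shape[0]*780/im.shape[1]))))
c=cloud(T); print("board",np.median(c[300:330,250:400,2]))
for nm,d,w in(("T",T,(190,265,235,285)),("S",S,(350,400,125,190))):
    c=cloud(d)[w[2]:w[3],w[0]:w[1]].reshape(-1,3)
    for lo,hi in((100,130),(75,100)):
        m=c[(c[:,2]>lo)&(c[:,2]<hi)]
        print(nm,lo,len(m),m.min(0),m.max(0),m.mean(0))
E
```

```text
(455, 950, 3)
board 1.7253386583223485
T 100 721 [465.43103368 165.76510062 100.29816232] [516.45114512 230.79921271 122.54489918] [489.13311197 191.7667244  113.82738722]
T 75 47 [465.4446981  165.70538884  85.18156118] [515.07291485 224.56132167  99.82867122] [481.64486177 180.44000571  93.72873999]
S 100 425 [470.30528358  69.34723402 100.25963105] [588.97334138 230.01910954 119.29326324] [500.31567364 182.93097077 112.547824  ]
S 75 144 [479.90465628 165.64414631  75.26235669] [519.80924872 229.67669252  99.95308767] [506.85985867 180.33183571  89.50111618]
```

View pics/c1.png

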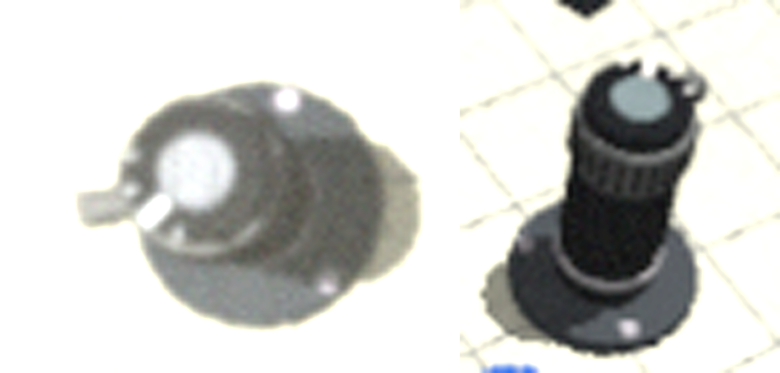

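The crop shows the black lens with its rim at crop (195,170), the tab at (88,207) and the white bar at (153,211). Thin ticks are at (130,155), (132,188) and (178,235). From above, counter-clockwise goes left then down, so the bar is the third click.

Run:
```python
from h import *
T=np.load("top0.npy",allow_pickle=True).item();S=np.load("scene0.npy",allow_pickle=True).item()
f=lambda x,y:(185+x/5.747-.5+.07,225+y/5.747-.43)
zb=1.7
C=onz(T,f(195,170),zb+117);print("C",C)
for n,p,z in(("tick0",(130,155),117),("tick1",(132,188),117),("bar",(153,211),117),("tick3",(178,235),117),("tab",(88,207),103)):
    P=onz(T,f(*p),zb+z);d=P-C;print(n,P,np.hypot(*d[:2]),np.degrees(np.arctan2(d[1],d[0])))
g=lambda x,y:(345+(x-460)/5.337-.4,120+y/5.337-.4)
print("C scene",onz(S,g(641,99),zb+117))
c=cloud(T)[225:290,185:265].reshape(-1,3);m=c[(c[:,2]>112)&(c[:,2]<125)]
print("rim circ",cv2.minEnclosingCircle(m[:,:2].astype(np.float32)),np.median(m,0))
m=c[(c[:,2]>75)&(np.hypot(*(c[:,:2]-C[:2]).T)>29)];print("tab pts",len(m),m.mean(0))
```

```text
C [491.46184939 191.99486624 118.7       ]
tick0 [496.59450196 211.57711464 118.7       ] 20.243729275215998 75.31274140827925
tick1 [486.66517486 210.83230656 118.7       ] 19.438550467170852 104.28592233040081
bar [479.58572842 204.44608211 118.7       ] 17.206830793812156 133.64578785807558
tick3 [472.1941412  196.88254073 118.7       ] 19.87797627221088 165.76592402797178
tab [482.76180459 227.15600001 104.7       ] 36.221486825070954 103.89776416046769
C scene [495.11526259 189.05597438 118.7       ]
rim circ ((489.2767028808594, 190.8382110595703), 23.25513458251953) [490.29881824 191.29716956 116.90653262]
tab pts 59 [457.04753255 166.43118006 359.6148275 ]
```

Lens axis is at about (491,191). The tab is at 104°, the second click, and the bar is at 134°, so it needs one click (+30°). I'll hover over the tab at transit height, then grip it and swing it.

Run:
```python
from h import *
T=np.load("top0.npy",allow_pickle=True).item()
c=cloud(T)
for n,w in(("blueL",(190,240,165,215)),("blueM",(265,315,175,225)),("blower",(115,150,185,218)),("tall",(400,460,170,230))):
    m=c[w[2]:w[3],w[0]:w[1]].reshape(-1,3); m=m[(m[:,2]>15)&(m[:,2]<250)]; top=m[m[:,2]>m[:,2].max()-12]; print(n,m[:,2].max(),top.mean(0))
```

```text
blueL 123.36616515179067 [618.686131   210.09672144 118.07528051]
blueM 123.65461785408706 [595.81526252  68.88133521 117.80900107]
blower 102.87770754673717 [608.41273992 375.85800892  98.43321232]
tall 163.6367548001065 [ 578.35140221 -187.68672768  158.40916274]
```

Request:
drive_tool([
  [[0.45, -0.864, -0.577, 0, 0, 0, 0], [0.45, -0.864, -0.577, 0, 0, 0, 0], [0.45, -0.864, -0.577, 0, 0, 0, 0], [0.45, -0.864, -0.577, 0, 0, 0, 0], [0.45, -0.864, -0.577, 0, 0, 0, 0], [0.45, -0.864, -0.577, 0, 0, 0, 0], [0.45, -0.864, -0.577, 0, 0, 0, 0], [0.45, -0.864, -0.577, 0, 0, 0, 0], [0.45, -0.864, -0.577, 0, 0, 0, 0]],
], grip_force=15)

```text
time: 0.85
ee_pos: [338.7, 409.4, 214.0]
orientation: [0.157, 0.988, -0.0, -0.0]
contact_force: [0.6, -0.3, -0.1]
opening: 0.475
```

Request:
drive_tool([
  [[0.45, -0.864, -0.577, 0, 0, 0, 0], [0.45, -0.864, -0.577, 0, 0, 0, 0], [0.45, -0.864, -0.577, 0, 0, 0, 0], [0.45, -0.864, -0.577, 0, 0, 0, 0], [0.45, -0.864, -0.577, 0, 0, 0, 0], [0.45, -0.864, -0.577, 0, 0, 0, 0], [0.45, -0.864, -0.577, 0, 0, 0, 0], [0.45, -0.864, -0.577, 0, 0, 0, 0], [0.45, -0.864, -0.577, 0, 0, 0, 0]],
])

```text
time: 1.6
ee_pos: [483.3, 225.9, 214.1]
orientation: [0.157, 0.988, -0.0, -0.0]
contact_force: [1.3, 0.3, -0.2]
opening: 0.448
```

Request:
drive_tool([
  [[0.45, 0, 0, 0, 0, 0, 0.94], [0.45, 0, 0, 0, 0, 0, 0.94], [0.45, 0, 0, 0, 0, 0, 0.94], [0.45, 0, 0, 0, 0, 0, 0.94], [0.45, 0, 0, 0, 0, 0, 0.94], [0.45, 0, 0, 0, 0, 0, 0.94], [0.45, 0, 0, 0, 0, 0, 0.94], [0.45, 0, 0, 0, 0, 0, 0.94], [0.45, 0, 0, 0, 0, 0, 0.94], [0.45, 0, 0, 0, 0, 0, 0]],
])

```text
time: 2.43
ee_pos: [482.6, 227.0, 213.9]
orientation: [0.619, 0.785, -0.0, -0.0]
contact_force: [0.4, -0.3, 0.4]
opening: 0.453
```

Run:
```python
from rig import read_state, viewer
from h import *
from scipy.spatial.transform import Rotation as Ro
d=viewer.read_camera("wrist"); np.save("w1.npy",d,allow_pickle=True)
s=read_state();print(s["ee_pos"],s["q"]);print(Ro.from_quat(s["orientation"]).as_matrix().round(3))
im=cv2.convertScaleAbs(d["img"],alpha=1.6,beta=10)
k=K(d)
for P,c in(((491,191,118.7),(0,0,255)),((482,227,104.7),(0,255,0))):
    p=cv2.projectPoints(np.array([P],float),cv2.Rodrigues(np.array(d["R"]))[0],np.array(d["t"]),k,np.array(d["dist"],float))[0].ravel();print(p)
    cv2.drawMarker(im,tuple(int(x) for x in p),c,0,10,1)
cv2.imwrite("pics/w1.png",im)
```

```text
[482.59703974 227.02760444 213.97666797] [-0.81609914  0.12545659  0.3183046   1.72038136 -0.0406311   1.3027201
 -0.24658085]
[[-0.24   0.971 -0.   ]
 [ 0.971  0.24  -0.   ]
 [-0.    -0.    -1.   ]]
[317.78793345 240.82947112]
[317.39377593 196.41736249]
```

View pics/w1.png

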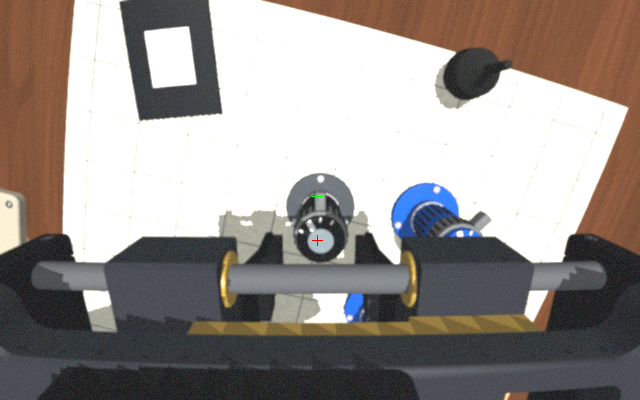

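In the wrist view the lens is centred at (320,240) and its tab at about (320,203), between the jaws and about 2 mm toward tool +y. I'll correct for that and descend.

Request:
drive_tool([
  [[0.45, 0.06, 0.08, 0, 0, 0, 0], [0.45, 0, 0, 0.6, 0, 0, 0], [0.45, 0, 0, 0.7, 0, 0, 0], [0.45, 0, 0, 0.7, 0, 0, 0], [0.45, 0, 0, 0.7, 0, 0, 0], [0.45, 0, 0, 0.6, 0, 0, 0], [0.45, 0, 0, 0.5, 0, 0, 0], [0.45, 0, 0, 0.3, 0, 0, 0], [0.45, 0, 0, 0, 0, 0, 0]],
])

```text
time: 3.23
ee_pos: [483.6, 228.6, 110.2]
orientation: [0.616, 0.788, -0.001, -0.0]
contact_force: [-0.4, 0.2, -0.3]
opening: 0.447
```

Request:
drive_tool([
  [[0.0, 0, 0, 0, 0, 0, 0], [0.0, 0, 0, 0, 0, 0, 0], [0.0, 0, 0, 0, 0, 0, 0], [0.0, 0, 0, 0, 0, 0, 0], [0.0, 0, 0, 0, 0, 0, 0], [0.0, 0, 0, 0, 0, 0, 0]],
], grip_force=10)

```text
time: 3.73
ee_pos: [484.5, 229.1, 112.1]
orientation: [0.617, 0.787, 0.0, 0.0]
contact_force: [-0.7, 0.5, -0.2]
opening: 0.085
```

Request:
drive_tool([
  [[0.0, 0, 0, 0, 0, 0, 0], [0.0, 0, 0, 0, 0, 0, 0], [0.0, 0, 0, 0, 0, 0, 0]],
])

```text
time: 3.98
ee_pos: [484.4, 229.0, 111.7]
orientation: [0.617, 0.787, 0.0, -0.0]
contact_force: [0.4, -0.4, 0.3]
opening: 0.009
```

Run:
```python
from rig import read_state, viewer
from h import *
s=read_state();print(s["ee_pos"],s["opening"],s["contact_force"],s["wrist_torque"])
d=viewer.read_camera("wrist")
S=viewer.read_camera("scene")
a=cv2.resize(d["img"][130:330,200:440],None,fx=2,fy=2)
b=cv2.resize(S["img"][100:180,340:404],(320,400),interpolation=cv2.INTER_CUBIC)
cv2.imwrite("pics/w2.png",cv2.convertScaleAbs(np.hstack([a,b]),alpha=1.8,beta=15))
```

```text
[484.39373368 228.9609071  111.74764676] 0.008851383730064208 [ 0.35231894 -0.41042797  0.31501491] [-0.09390366 -0.01698056  0.01833985]
```

View pics/w2.png

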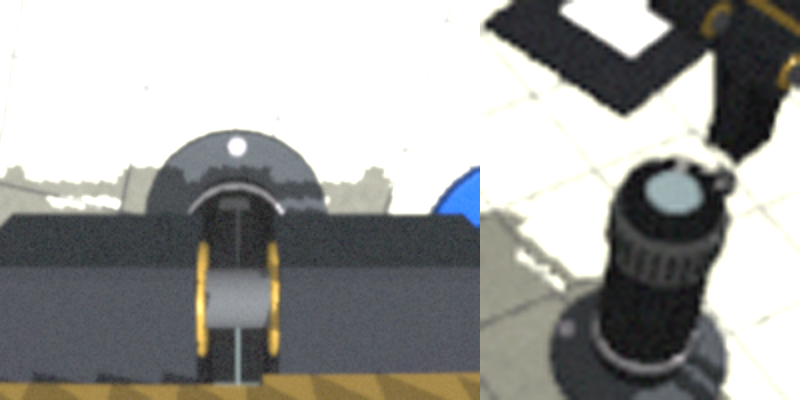

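The jaws shut without the tab between them. It hasn't moved and shows at scene (389,136), with the fingertips ending at (392,131). I'll check the geometry by triangulation.

Run:
```python
from rig import viewer
from h import *
T=np.load("top0.npy",allow_pickle=True).item();S=np.load("scene0.npy",allow_pickle=True).item()
def pr(d,P): return cv2.projectPoints(np.array([P],float),cv2.Rodrigues(np.array(d["R"]))[0],np.array(d["t"]),K(d),np.array(d["dist"],float))[0].ravel().round(1)
for P in((484,229,90),(484,229,105),(482,227,98),(482,227,105),(491,191,118.7),(493,190,118.7)): print(P,"S",pr(S,P),"T",pr(T,P))
def tri(ua,ub):
    (o1,v1),(o2,v2)=ray(T,ua),ray(S,ub)
    l=np.linalg.lstsq(np.c_[v1,-v2],o2-o1,rcond=None)[0];a=o1+v1*l[0];b=o2+v2*l[1];return (a+b)/2,np.linalg.norm(a-b)
print("tab end",tri((199.5,260.7),(389.5,135.9)))
print("rim c",tri((218.5,254.2),(378.5,138.2)))
print("T cloud tab depth",cloud(T)[258:264,196:206,2].round(0))
t=viewer.read_camera("top");np.save("t2.npy",t,allow_pickle=True)
cv2.imwrite("pics/t2.png",cv2.convertScaleAbs(np.vstack([cv2.resize(T["img"][225:290,160:270],None,fx=4.5,fy=4.5,interpolation=2),cv2.resize(t["img"][225:290,160:270],None,fx=4.5,fy=4.5,interpolation=2)]),alpha=1.8,beta=15))
```

```text
(484, 229, 90) S [388.8 137.6] T [200.8 260.7]
(484, 229, 105) S [390.  132.8] T [198.8 259.9]
(482, 227, 98) S [388.1 134.8] T [200.8 261.4]
(482, 227, 105) S [388.7 132.6] T [199.9 261. ]
(491, 191, 118.7) S [378.2 136.5] T [219.1 254.4]
(493, 190, 118.7) S [378.3 137.3] T [219.7 253.2]
tab end (array([483.60007959, 230.22270878,  94.43520811]), np.float64(0.0578749493629714))
rim c (array([491.74391726, 192.65593912, 113.60680201]), np.float64(0.737210863349082))
T cloud tab depth [[  3.   1.   3.   1.   1.   1. 106. 102. 103. 101.]
 [  0.   3.  -1. 101. 102. 105. 103. 104. 102. 103.]
 [ -0.   3. 103. 104. 106. 104. 103. 101. 102. 104.]
 [  1.   4. 104. 102. 102. 105. 104. 102. 104. 103.]
 [  4.   2. 105. 104. 103. 103. 105. 103. 104. 100.]
 [  4.   1.   4. 102. 105. 104. 102. 106. 102. 101.]]
```

View pics/t2.png

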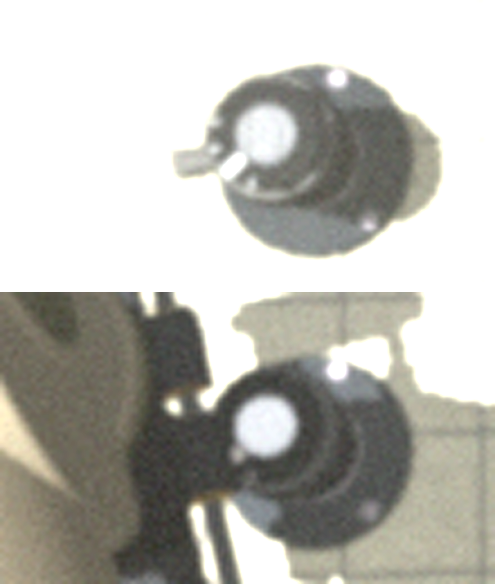

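Run:
```python
from rig import viewer,env,read_state
from h import *
print("tip_reach",env.tip_reach,[a for a in dir(env) if a[0]!='_'])
s=read_state();print(s["ee_pos"],s["opening"])
S=viewer.read_camera("scene");c=cloud(S);np.save("s2.npy",S,allow_pickle=True)
# finger points near tcp
m=c.reshape(-1,3);k=(abs(m[:,0]-484)<30)&(m[:,1]>212)&(m[:,1]<260)&(m[:,2]>60)&(m[:,2]<180)
f=m[k];print(len(f))
for z in range(80,180,8):
    g=f[(f[:,2]>=z)&(f[:,2]<z+8)]
    if len(g):print(z,len(g),g.min(0).round(),g.max(0).round())
print(c[124:142:2,384:398:2].round(0).tolist())
```

```text
tip_reach 22.0 ['IKError', 'tip_reach']
[484.36365858 228.96188472 111.71222358] 0.00400193055051065
234
88 3 [487. 223.  93.] [488. 229.  96.]
96 17 [480. 213.  97.] [504. 228. 104.]
104 2 [480. 220. 105.] [486. 227. 105.]
112 1 [487. 219. 119.] [487. 219. 119.]
120 33 [480. 214. 120.] [496. 240. 127.]
128 36 [479. 214. 128.] [497. 239. 136.]
136 37 [479. 214. 136.] [497. 240. 144.]
144 36 [477. 214. 144.] [498. 240. 152.]
152 40 [474. 213. 152.] [501. 240. 160.]
160 24 [472. 213. 160.] [502. 220. 168.]
168 4 [472. 213. 171.] [476. 213. 176.]
176 1 [474. 213. 178.] [474. 213. 178.]
[[[377.0, 307.0, 1.0], [480.0, 215.0, 134.0], [483.0, 218.0, 136.0], [488.0, 219.0, 140.0], [495.0, 218.0, 146.0], [498.0, 220.0, 149.0], [494.0, 230.0, 140.0]], [[382.0, 304.0, -1.0], [482.0, 215.0, 131.0], [485.0, 218.0, 132.0], [490.0, 218.0, 136.0], [496.0, 218.0, 142.0], [494.0, 225.0, 137.0], [492.0, 233.0, 131.0]], [[388.0, 300.0, -1.0], [482.0, 216.0, 124.0], [485.0, 219.0, 126.0], [491.0, 219.0, 131.0], [497.0, 219.0, 136.0], [495.0, 227.0, 131.0], [492.0, 235.0, 124.0]], [[395.0, 295.0, 1.0], [3
[... 220 characters left out ...]
], [495.0, 223.0, 121.0], [411.0, 315.0, -1.0], [413.0, 320.0, -2.0]], [[487.0, 209.0, 114.0], [481.0, 221.0, 102.0], [483.0, 225.0, 102.0], [486.0, 228.0, 104.0], [415.0, 306.0, -0.0], [418.0, 310.0, -0.0], [419.0, 316.0, -1.0]], [[495.0, 204.0, 118.0], [496.0, 208.0, 117.0], [487.0, 223.0, 101.0], [489.0, 227.0, 101.0], [421.0, 302.0, -1.0], [424.0, 305.0, 1.0], [424.0, 312.0, -2.0]], [[498.0, 201.0, 116.0], [501.0, 204.0, 117.0], [488.0, 223.0, 96.0], [426.0, 292.0, 2.0], [427.0, 297.0, 1.0], [430.0, 301.0, 1.0], [433.0, 305.0, 2.0]], [[503.0, 198.0, 116.0], [907.0, -194.0, 702.0], [506.0, 207.0, 114.0], [431.0, 288.0, 2.0], [433.0, 293.0, 1.0], [435.0, 298.0, -0.0], [438.0, 302.0, 1.0]]]
```

The depth data show the real fingertips at z≈120, not 90 as the tool frame says, so the jaws closed above the tab. I'll reopen and re-measure the tips before going lower.

Request:
drive_tool([
  [[0.45, 0, 0, 0, 0, 0, 0], [0.45, 0, 0, 0, 0, 0, 0], [0.45, 0, 0, 0, 0, 0, 0], [0.45, 0, 0, 0, 0, 0, 0], [0.45, 0, 0, 0, 0, 0, 0], [0.45, 0, 0, 0, 0, 0, 0]],
])

```text
time: 4.68
ee_pos: [484.4, 229.0, 111.7]
orientation: [0.617, 0.787, 0.0, -0.0]
contact_force: [0.2, -1.0, 0.4]
opening: 0.373
```

```bash
cat > m.py <<'E'
from rig import viewer,read_state
from h import *
s=read_state();print(s["time"],s["ee_pos"],s["opening"],s["contact_force"])
S=viewer.read_camera("scene");m=cloud(S).reshape(-1,3)
f=m[(abs(m[:,0]-484)<60)&(m[:,1]>205)&(m[:,1]<262)&(m[:,2]>60)&(m[:,2]<180)]
for z in range(72,170,8):
    g=f[(f[:,2]>=z)&(f[:,2]<z+8)]
    if len(g):
        u=(g[:,:2]-[484,229])@np.array([[-.24,.971],[.971,.24]])
        print(z,len(g),"radial",u[:,0].min().round(),u[:,0].max().round(),"tang hist -45..45/10",np.histogram(u[:,1],np.arange(-50,51,10))[0])
E
python3 m.py
```

```text
4.6833 [484.38800025 228.97896313 111.73564801] 0.3729797777293474 [ 0.2261788  -1.00754468  0.4370026 ]
88 2 radial -4.0 0.0 tang hist -45..45/10 [0 0 0 0 0 2 0 0 0 0]
96 21 radial -30.0 1.0 tang hist -45..45/10 [0 0 0 0 9 9 1 2 0 0]
104 7 radial -28.0 -4.0 tang hist -45..45/10 [0 0 0 0 0 1 6 0 0 0]
112 27 radial -28.0 9.0 tang hist -45..45/10 [ 0  0  1  4  8 10  3  1  0  0]
120 42 radial -14.0 9.0 tang hist -45..45/10 [ 0  0  6 17  0  0  4 15  0  0]
128 55 radial -14.0 10.0 tang hist -45..45/10 [ 0  0  9 19  0  0  5 22  0  0]
136 46 radial -14.0 11.0 tang hist -45..45/10 [ 0  0  7 18  0  0  3 18  0  0]
144 50 radial -15.0 9.0 tang hist -45..45/10 [ 0  0 14 19  0  0  3 14  0  0]
152 48 radial -15.0 3.0 tang hist -45..45/10 [ 0  0 11 15  0  0  5 16  1  0]
160 42 radial -14.0 3.0 tang hist -45..45/10 [ 0  2 13 15  0  0  2  8  2  0]
168 29 radial -14.0 8.0 tang hist -45..45/10 [ 0  4 19  6  0  0  0  0  0  0]
```

The tips are at z≈119 and straddle the tab, so I'll move out 4 mm and go down about 27 mm.

Request:
drive_tool([
  [[0.45, 0.16, 0, 0, 0, 0, 0], [0.45, 0, 0, 0.25, 0, 0, 0], [0.45, 0, 0, 0.25, 0, 0, 0], [0.45, 0, 0, 0, 0, 0, 0]],
])

```text
time: 5.07
ee_pos: [482.6, 232.5, 97.6]
orientation: [0.617, 0.787, -0.001, -0.0]
contact_force: [0.8, -0.7, 0.2]
opening: 0.444
```

Request:
drive_tool([
  [[0.45, 0, 0, 0.2, 0, 0, 0], [0.45, 0, 0, 0.2, 0, 0, 0], [0.45, 0, 0, 0.2, 0, 0, 0], [0.45, 0, 0, 0, 0, 0, 0]],
])

```text
time: 5.4
ee_pos: [482.8, 232.5, 83.0]
orientation: [0.617, 0.787, -0.001, -0.0]
contact_force: [-0.1, -0.3, -0.7]
opening: 0.451
```

```bash
python3 m.py
```

```text
5.4 [482.84410064 232.47453896  82.98467331] 0.4513582424896099 [-0.13627655 -0.32870382 -0.72301962]
88 20 radial -8.0 12.0 tang hist -45..45/10 [ 0  0  5  0  0  3  2 10  0  0]
96 57 radial -29.0 12.0 tang hist -45..45/10 [ 0  0 18  2  6  8  3 20  0  0]
104 50 radial -30.0 14.0 tang hist -45..45/10 [ 0  0 12  8  3  1  7 19  0  0]
112 68 radial -29.0 12.0 tang hist -45..45/10 [ 0  0 23  6  8 10  6 14  1  0]
120 35 radial -11.0 9.0 tang hist -45..45/10 [ 0  2 17  1  0  0  0 10  5  0]
128 42 radial -11.0 6.0 tang hist -45..45/10 [ 0  4 19  5  0  0  1  8  5  0]
136 29 radial -11.0 13.0 tang hist -45..45/10 [ 0  7 21  1  0  0  0  0  0  0]
144 13 radial -10.0 11.0 tang hist -45..45/10 [0 4 9 0 0 0 0 0 0 0]
152 9 radial -4.0 10.0 tang hist -45..45/10 [0 0 9 0 0 0 0 0 0 0]
160 22 radial -36.0 2.0 tang hist -45..45/10 [ 0  0 10  0  0  0  0  0  0  1]
168 42 radial -37.0 29.0 tang hist -45..45/10 [0 0 9 0 0 0 6 0 0 8]
```

Request:
drive_tool([
  [[0.0, 0, 0, 0, 0, 0, 0], [0.0, 0, 0, 0, 0, 0, 0], [0.0, 0, 0, 0, 0, 0, 0], [0.0, 0, 0, 0, 0, 0, 0], [0.0, 0, 0, 0, 0, 0, 0], [0.0, 0, 0, 0, 0, 0, 0], [0.0, 0, 0, 0, 0, 0, 0], [0.0, 0, 0, 0, 0, 0, 0]],
], grip_force=12)

```text
time: 6.12
ee_pos: [483.2, 232.9, 84.3]
orientation: [0.617, 0.787, -0.0, -0.0]
contact_force: [-3.2, -0.4, 3.0]
opening: 0.111
```

The tab is gripped (opening 0.111 is about 9.7 mm). Next I'll swing 30° counter-clockwise about the axis at radius 42 mm.

Request:
drive_tool([
  [[0.0, -0.004, -0.113, 0, 0, 0, -0.56], [0.0, -0.004, -0.113, 0, 0, 0, -0.56], [0.0, -0.004, -0.113, 0, 0, 0, -0.56], [0.0, -0.004, -0.113, 0, 0, 0, -0.56]],
])

```text
time: 6.45
ee_pos: [473.6, 229.1, 84.5]
orientation: [0.505, 0.863, 0.001, 0.0]
contact_force: [0.9, 0.6, 0.5]
opening: 0.112
```

Request:
drive_tool([
  [[0.0, -0.004, -0.113, 0, 0, 0, -0.56], [0.0, -0.004, -0.113, 0, 0, 0, -0.56], [0.0, -0.004, -0.113, 0, 0, 0, -0.56], [0.0, -0.004, -0.113, 0, 0, 0, -0.56], [0.0, 0, 0, 0, 0, 0, 0], [0.0, 0, 0, 0, 0, 0, 0]],
])

```text
time: 6.95
ee_pos: [463.9, 222.2, 84.4]
orientation: [0.387, 0.922, 0.0, -0.0]
contact_force: [-1.8, 0.9, 2.9]
opening: 0.113
```

Request:
drive_tool([
  [[0.4, 0, 0, 0, 0, 0, 0], [0.4, 0, 0, 0, 0, 0, 0], [0.4, 0, 0, 0, 0, 0, 0], [0.4, 0, 0, 0, 0, 0, 0], [0.4, 0, 0, 0, 0, 0, 0], [0.4, 0, 0, 0, 0, 0, 0], [0.4, 0, 0, -0.4, 0, 0, 0], [0.4, 0, 0, -0.8, 0, 0, 0], [0.4, 0, 0, -1, 0, 0, 0], [0.4, 0, 0, -1, 0, 0, 0]],
])

```text
time: 7.78
ee_pos: [463.7, 221.7, 165.7]
orientation: [0.386, 0.922, -0.0, -0.0]
contact_force: [-0.3, 1.3, 1.2]
opening: 0.399
```

Request:
drive_tool([
  [[0.4, 0.9, 0, -0.8, 0, 0, 0], [0.4, 0.9, 0, -0.8, 0, 0, 0], [0.4, 0.9, 0, -0.5, 0, 0, 0], [0.4, 0.9, 0, 0, 0, 0, 0], [0.4, 0.9, 0, 0, 0, 0, 0], [0.4, 0.9, 0, 0, 0, 0, 0], [0.4, 0, 0, 0, 0, 0, 0]],
])

```text
time: 8.37
ee_pos: [365.9, 321.5, 217.6]
orientation: [0.383, 0.924, 0.001, -0.001]
contact_force: [-0.4, -0.5, -0.5]
opening: 0.401
```

Run:
```python
from rig import read_state, viewer
from h import *
s=read_state();print(s["time"],s["ee_pos"],s["contact_force"])
t=viewer.read_camera("top");S=viewer.read_camera("scene")
a=cv2.resize(t["img"][225:290,185:265],None,fx=6,fy=6,interpolation=2)
b=cv2.resize(S["img"][120:185,355:405],None,fx=6,fy=6,interpolation=2)
cv2.imwrite("pics/e.png",cv2.convertScaleAbs(np.hstack([a,b]),alpha=1.8,beta=15))
c=cloud(t)[225:290,185:265].reshape(-1,3);r=c[:,:2]-[491.5,191.5]
m=(c[:,2]>96)&(c[:,2]<110)&(np.hypot(*r.T)>29)&(np.hypot(*r.T)<45);q=r[m].mean(0);print("tab",m.sum(),q,np.degrees(np.arctan2(q[1],q[0])))
T=np.load("top0.npy",allow_pickle=True).item()
print("tall diff",cv2.absdiff(T["img"][165:235,395:465],t["img"][165:235,395:465]).mean())
```

```text
8.3667 [365.90297236 321.46339379 217.64903931] [-0.40326813 -0.53270274 -0.46798762]
tab 43 [-25.44943011  23.81527569] 136.8998557275698
tall diff 3.478027210884354
```

View pics/e.png

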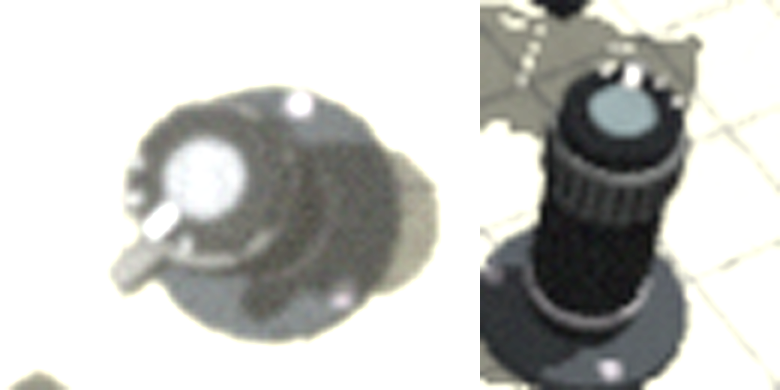

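The tab at crop (140,265) lines up with the white bar at (160,220). It measures 137° against the bar's 134°, so it's at the click. The arm is clear, so I'll hand in.

```bash
python3 -c "
from rig import close_job
print(close_job())"
```

```text
the job is handed in; nothing more can be done
None
```

I turned the ring of the short black lens one click counter-clockwise to the wide white bar, let go of it, and handed the job in with the arm clear of everything. I gripped the tab, swung it 30° about the lens axis, then opened and backed away.

- **Ring position:** after release the tab measured about 137° and the bar about 134°. The two line up in the top view, and the difference is well inside the 10° limit.
- **Tall lens and blue look-alikes:** I never moved the gripper near the tall lens. Its patch in the top view differs little from the start (mean pixel difference 3.5). I saw no contact with the blue look-alikes, but I did not check them separately.
- **Forces and time:** contact forces read at the end of each move stayed at about 5 N or less. The last move ended at 8.4 s.
- **What failed or disagreed:** the first grasp closed above the tab. The camera depth showed the fingertips about 30 mm higher than the stated TCP and tip reach imply. I re-measured, went lower by the camera, and the second grasp held, closing on about 9.7 mm for the 10 mm tab.

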